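# Put the sockets back in their storage blocks

## Task

Tidy the four wrench sockets away: stand each one upright in the pocket of the storage block made for its size, the smallest socket in the smallest pocket and so on up to the largest in the largest. The hexagonal coupling nut and the flanged bush are not sockets: leave them standing where they are.

Things in the scene. Friction and masses are not known exactly. Their poses are not given: they have to be found in the camera images.
- socket_a: the smallest of four chromed wrench sockets: a loose steel cylinder 22 mm in diameter and 54 mm tall with a shallow groove near its foot, standing upright on the bench with its hexagonal bore (about 20 mm deep) open to the top; origin at the centre of its underside, z up its axis. It belongs in block_a.
- socket_b: the second smallest of four chromed wrench sockets: a loose steel cylinder 31 mm in diameter and 56 mm tall with a shallow groove near its foot, standing upright on the bench with its hexagonal bore (about 20 mm deep) open to the top; origin at the centre of its underside, z up its axis. It belongs in block_b.
- socket_c: the second largest of four chromed wrench sockets: a loose steel cylinder 40 mm in diameter and 58 mm tall with a shallow groove near its foot, standing upright on the bench with its hexagonal bore (about 20 mm deep) open to the top; origin at the centre of its underside, z up its axis. It belongs in block_c.
- socket_d: the largest of four chromed wrench sockets: a loose steel cylinder 49 mm in diameter and 60 mm tall with a shallow groove near its foot, standing upright on the bench with its hexagonal bore (about 20 mm deep) open to the top; origin at the centre of its underside, z up its axis. It belongs in block_d.
- block_a: grey plastic storage block, fixed to the bench, 76 x 76 x 20 mm high, with one square pocket in the middle of its top, sides parallel to the block's, 37 mm wide and 14 mm deep (pocket floor 6 mm above the bench): the smallest pocket of the four; origin at the centre of its underside (below the pocket's centre), x and y along its sides, z up
- block_b: grey plastic storage block, fixed to the bench, 76 x 76 x 20 mm high, with one square pocket in the middle of its top, sides parallel to the block's, 46 mm wide and 14 mm deep (pocket floor 6 mm above the bench): the second smallest pocket of the four; origin at the centre of its underside (below the pocket's centre), x and y along its sides, z up
- block_c: grey plastic storage block, fixed to the bench, 76 x 76 x 20 mm high, with one square pocket in the middle of its top, sides parallel to the block's, 55 mm wide and 14 mm deep (pocket floor 6 mm above the bench): the second largest pocket of the four; origin at the centre of its underside (below the pocket's centre), x and y along its sides, z up
- block_d: grey plastic storage block, fixed to the bench, 76 x 76 x 20 mm high, with one square pocket in the middle of its top, sides parallel to the block's, 64 mm wide and 14 mm deep (pocket floor 6 mm above the bench): the largest pocket of the four; origin at the centre of its underside (below the pocket's centre), x and y along its sides, z up
- coupling_nut: long hexagonal steel coupling nut, not a socket, standing loose on end: 36 mm across flats, 41.6 mm across corners, 48 mm tall, with a small round dark hole in the middle; origin at the centre of its underside, z up; stays where it is
- flanged_bush: flanged steel bush, not a socket, standing loose on its flange: flange 56 mm in diameter and 7 mm thick, above it a round tube 38 mm in diameter with a smooth 26 mm round bore, 50 mm tall in all; origin at the centre of its underside, z up; stays where it is

How it is judged:
At the end, for the whole second after the job is handed in: Each socket stands upright (within 0.1 rad), at rest and released, on the pocket floor of its own block (matched by order of size), its axis within 12 mm of the pocket's centre; the coupling nut and the flanged bush still stand upright, within 25 mm of where they stood (horizontal distance between socket_a and block_a below 0.012 m and z of socket_a in the frame of block_a below 0.009 m and angle between each of socket_a, socket_b, socket_c, socket_d, coupling_nut, flanged_bush's own z axis and vertical below 0.1 rad and linear speed of each of socket_a, socket_b, socket_c, socket_d below 0.02 m/s and angular speed of each of socket_a, socket_b, socket_c, socket_d below 0.2 rad/s and horizontal distance between socket_b and block_b below 0.012 m and z of socket_b in the frame of block_b below 0.009 m and horizontal distance between socket_c and block_c below 0.012 m and z of socket_c in the frame of block_c below 0.009 m and horizontal distance between socket_d and block_d below 0.012 m and z of socket_d in the frame of block_d below 0.009 m and distance of each of coupling_nut, flanged_bush from where it was at the start of the episode below 0.025 m); the robot touches nothing.
It fails at once if the coupling nut is moved more than 25 mm or knocked over (distance of coupling_nut from where it was at the start of the episode above 0.025 m or angle between coupling_nut's own z axis and vertical above 0.5 rad).
It fails at once if the flanged bush is moved more than 25 mm or knocked over (distance of flanged_bush from where it was at the start of the episode above 0.025 m or angle between flanged_bush's own z axis and vertical above 0.5 rad).
It also fails if it takes over 93 s, if anything falls off the work surface, if the arm or the gripper's body presses on something with over 40 N, if the wrist force passes 120 N, or if a joint passes its speed limit or range.

## Robot

A 6-joint arm with a two-finger parallel gripper is mounted at the origin on a cart in front of the work surface, level with it; the furniture and walls round the work are solid. World frame = base frame: x ahead of the robot, y to its left, z up, the work surface at z = 0. Lengths are in m, angles in rad, forces in N, time in s.
With the tool pointing down it reaches from about 0.3 to 1 m from the base axis. Payload 5.1 kg.
Tool frame: the origin (TCP) lies on the mounting face of the last link; the fingertips stand 190 mm ahead of it and the grasp point (between the pads) lies 171 mm ahead of it (env.hold_point_z is the distance from the TCP to the grasp point, in m); z points along the fingers, y is the line along which they close (so a half turn about z gives the same grasp; the last joint's range is limited). The gripper opens to 95 mm and grips with 3 to 60 N. Pads are 20 mm wide; open, the fingers measure 119 mm over their backs; the gripper's body (75 mm by 180 mm) begins 59 mm behind the grasp point.
Start: joints at [1.243, 0.124, 1.65, -0, 1.367, -0.083], TCP at [0.158, 0.631, 0.405] pointing down, gripper open.
Joint ranges: [-2.61, 2.61], [-1.02, 2.33], [0.03, 2.71], [-1.35, 4.49], [0.32, 2.68], [-2.91, 2.91]. Speed limits (rad/s): [2.57, 2.57, 3.14, 3.14, 3.14, 3.14].

## Interface

Orientations are given as [roll, pitch, yaw] about the fixed x, y, z axes, in that order (R = Rz(yaw) Ry(pitch) Rx(roll)).
In Python, from bench import env, viewer, finish_job gives the robot as it stands. The module is installed in compiled form; this text tells all that it offers.
- The arm moves only by the tool creep_tool, called as a command line: name --argument value ..., lists and objects as JSON in quotes. Schema: {"type":"object","properties":{"segments":{"type":"array","items":{"type":"number"},"minItems":4,"maxItems":80},"finger_gap":{"type":"number"},"clamp_n":{"type":"number"},"only":{"type":"string"},"quiet":{"type":"boolean"},"lines":{"type":"string"}},"required":["segments"],"additionalProperties":false}. segments is one flat list of numbers that holds 1 to 20 rows one after another, with no inner brackets; each row has 4 numbers: dx, dy, dz in units of 20 mm, then a turn about the tool's z in units of 0.2 rad; each row is the pose to reach, as a shift and turn from the pose commanded when the call began, along the tool's axes at that moment; what a row does not reach only later rows make up. A row lasts 1/10 s, in which the tool goes at most 0.05 m and 0.15 rad, less where a joint would pass 70% of its speed; a pose out of reach is approached as far as the arm can. finger_gap is the finger opening in m, set as the call begins (left out keeps the last). The fingers move at their own pace and stop on an object; clamp_n is the grip in N (left out, the last holds). Time passes only in rows, so rows that do not move let the fingers close. The tool returns the time, the measured TCP pose, the force, the opening and the grip force at its end. only (a regular expression) keeps the lines of the reply that match it, lines (a string "A,B") keeps lines A to B, and quiet returns only ok. Input that does not fit is refused with a message, and nothing moves.
- env.sense(): the state, without advancing time (a new reading comes with each control period).
- viewer.snapshot(name): name is "scene" or "top" or "wrist"; returns a dict with "image" (400x640x3 uint8, blue, green, red), "fovy" (degrees; the focal length in pixels is half the picture's height over the tangent of half this angle, whatever the lens; pixels are square), "cx", "cy" (the principal point, pixels), "D" ([k1, k2, p1, p2, k3] as OpenCV has them; the pictures are not rectified), "R" (3x3) and "t" (3): a world point X has camera coordinates R X + t; the wrist camera has in their place "tool_from_camera" (4x4, takes a point from camera to tool coordinates, whose origin is the TCP and whose axes are the flange's). Camera axes: x right, y down, z forward; pixel columns grow to the right and rows downward; lengths in m; the calibration is good to about 2 mm. A picture is of the moment at which its call begins: read the wrist's pose just before it. There is no depth.
- finish_job(): hands the job in; it is judged then, once.
The state is a dict: "t": time; "joint_positions": joint angles; "joint_vel": joint speeds; "effort": joint torques, N m; "ee_pos": TCP position; "tcp_rot": TCP orientation; "force": force on the tool from outside, world axes, zero at the start; "ft_torque": the same for the moment, N m; "opening": finger opening in m; "gripper_force": force on a finger pad.
Only numpy, scipy, OpenCV 4.12 (cv2) and the standard library are available. Lean on these libraries where they do the work, as an engineer would, in place of code of your own. Each camera call takes 0.05 s, during which the arm holds its last target. There are 200 camera calls.

## Working session

There is one attempt and no reset: what is moved stays moved. The work goes in short steps, Python scripts to look and compute and a tool call to move; the robot and the scene stay as the last step left them, time stands still between calls to the robot, and variables do not carry over. Pictures are saved under pics/ and viewed, at most 14 in all, crops included, and the job is handed in when it is done.

```bash
mkdir -p pics; ls; python3 - <<'E'
from bench import env, viewer
import cv2, numpy as np
s=env.sense(); print(s['ee_pos'],s['tcp_rot'],s['opening'],env.hold_point_z,s['t'])
for n in ['scene','top']:
    d=viewer.snapshot(n); cv2.imwrite(f'pics/{n}0.png',d['image'])
    print(n,d['fovy'],d['cx'],d['cy'],d['D'],np.array(d['R']).round(3).tolist(),d['t'])
E
```

```text
pics
[0.1574987  0.63038134 0.40349513] [-3.13951999e+00 -1.68015686e-04  2.89677767e+00] 0.09535200192409571 0.1713 0.0
scene 54.810377244379076 324.63180948471637 202.74486941050986 [-0.00226764  0.          0.          0.          0.        ] [[-0.922, -0.387, -0.0], [-0.249, 0.594, -0.765], [0.296, -0.705, -0.644]] [0.5489737  0.10478385 0.83178357]
top 57.25756930255734 319.5335437476883 201.15845750587357 [-0.06024454  0.          0.          0.          0.        ] [[-0.018, -1.0, 0.008], [-0.983, 0.016, -0.181], [0.181, -0.011, -0.983]] [0.10139234 0.54252548 0.78972715]
```

View pics/top0.png

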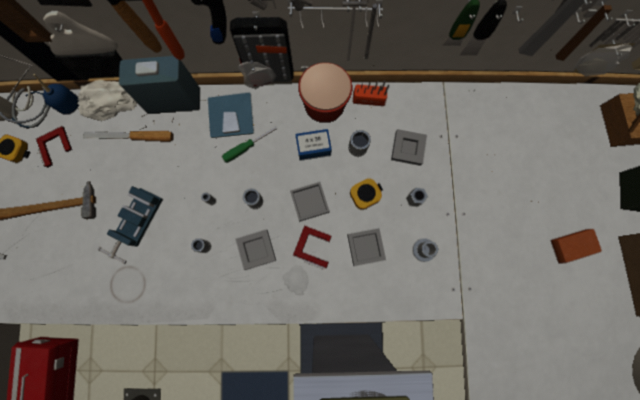

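View pics/scene0.png

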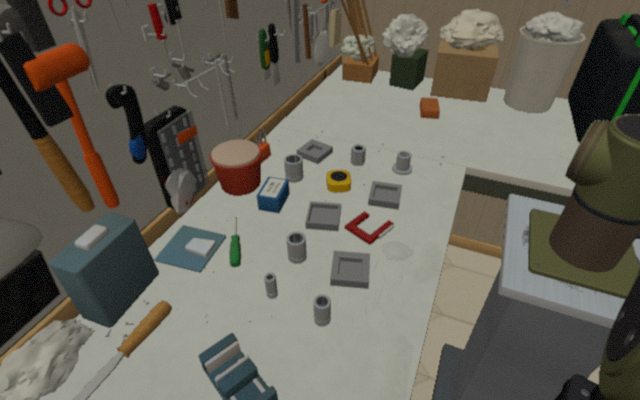

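```bash
cat > h.py <<'E'
import numpy as np, cv2
from bench import env, viewer
def K(d):
    f=200/np.tan(np.radians(d['fovy'])/2); return np.array([[f,0,d['cx']],[0,f,d['cy']],[0,0,1]])
def proj(d,X):
    return cv2.projectPoints(np.array(X,float).reshape(-1,3),cv2.Rodrigues(np.array(d['R']))[0],np.array(d['t']),K(d),np.array(d['D']))[0].reshape(-1,2)
def back(d,uv,z):
    p=cv2.undistortPoints(np.array(uv,float).reshape(-1,1,2),K(d),np.array(d['D'])).reshape(-1,2)
    R=np.array(d['R']);c=-R.T@np.array(d['t']); r=np.c_[p,np.ones(len(p))]@R
    z=np.broadcast_to(z,len(p)); return c+r*((z-c[2])/r[:,2])[:,None]
E
python3 - <<'E'
from h import *
d=viewer.snapshot('top'); s=viewer.snapshot('scene')
print(-np.array(d['R']).T@d['t'],-np.array(s['R']).T@s['t'])
print(proj(d,[[.158,.631,.4],[0,0,0]]),proj(s,[[.158,.631,.4],[0,0,0]]))
im=d['image']
cv2.imwrite('pics/topcL.png',cv2.resize(im[175:275,185:345],None,fx=5,fy=5,interpolation=cv2.INTER_CUBIC))
cv2.imwrite('pics/topcR.png',cv2.resize(im[120:270,290:450],None,fx=4,fy=4,interpolation=cv2.INTER_CUBIC)[:600])
E
```

```text
[0.39225156 0.10161071 0.87412657] [0.28616888 0.73663473 0.61619179]
[[-82.69836757 448.19679737]
 [365.18959627 445.45275696]] [[672.4905828  496.81256723]
 [578.96694345 251.29039109]]
```

View pics/topcL.png

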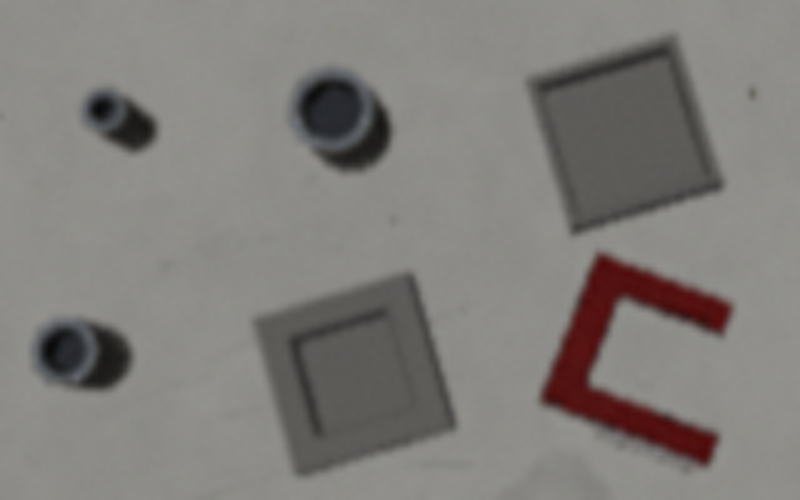

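View pics/topcR.png

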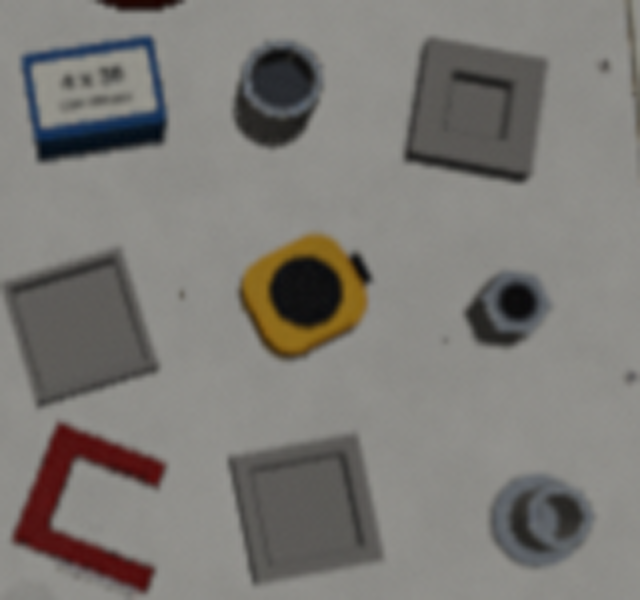

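```bash
cat > pos.py <<'E'
from h import *
import json
d=viewer.snapshot('top'); s=viewer.snapshot('scene')
L=lambda p:(np.array(p,float)+.5)/5-.5+[185,175]
Rr=lambda p:(np.array(p,float)+.5)/4-.5+[290,120]
P={}
for n,f,p,z in [('a',L,(104,110),.054),('b',L,(66,351),.056),('c',L,(334,110),.058),('d',Rr,(282,79),.060),('nut',Rr,(516,302),.048)]:
    P[n]=back(d,[f(p)],z)[0]
for n,f,c in [('B_a',Rr,[(428,38),(547,60),(527,178),(409,156)]),('B_b',L,[(257,320),(412,275),(455,427),(300,474)]),
  ('B_c',Rr,[(233,458),(357,434),(383,557),(258,582)]),('B_d',L,[(530,80),(677,36),(722,185),(573,232)])]:
    w=back(d,f(c),.02); P[n]=w.mean(0); print(n,np.linalg.norm(np.roll(w,-1,0)-w,axis=1).round(4))
for n,p in P.items(): print(n,p.round(4),'scene px',proj(s,p).round(1))
json.dump({n:list(p) for n,p in P.items()},open('P.json','w'))
im=s['image'].copy()
for p in P.values(): cv2.circle(im,tuple(np.round(proj(s,p)[0]).astype(int)),1,(0,0,255),-1)
cv2.imwrite('pics/chk.png',cv2.resize(im[120:330,230:430],None,fx=2.8,fy=2.8,interpolation=cv2.INTER_CUBIC))
E
python3 pos.py
cat > go.py <<'E'
# python3 go.py x y zgrasp yaw|- : shift of the grasp point in tool axes
import sys; from h import *; from scipy.spatial.transform import Rotation as Ro
s=env.sense(); R=Ro.from_euler('xyz',s['tcp_rot'])
x,y,z=map(float,sys.argv[1:4]); Rm=R.as_matrix()
yaw=s['tcp_rot'][2]; tgt=yaw if sys.argv[4]=='-' else float(sys.argv[4])
dy=(tgt-yaw+np.pi/2)%np.pi-np.pi/2
w=np.array([x,y,z+env.hold_point_z])-s['ee_pos']
print('t',s['t'],'yaw',round(yaw,3),'shift',(Rm.T@w).round(4),'turn',round(-dy,3),'q6',round(s['joint_positions'][5],2), 'grasp',(np.array(s['ee_pos'])-[0,0,env.hold_point_z]).round(4))
E
```

```text
B_a [0.075  0.0778 0.0731 0.0776]
B_b [0.075  0.0735 0.0742 0.0742]
B_c [0.0744 0.0727 0.0741 0.0728]
B_d [0.0733 0.0752 0.0736 0.0759]
a [0.5582 0.3531 0.054 ] scene px [[269.3 275.3]]
b [0.4484 0.3656 0.056 ] scene px [[321.2 299.1]]
c [0.5557 0.2467 0.058 ] scene px [[295.7 236.4]]
d [ 0.6876 -0.0055  0.06  ] scene px [[292.6 158.1]]
nut [ 0.5548 -0.1377  0.048 ] scene px [[357.5 147.5]]
B_a [ 0.6824 -0.1307  0.02  ] scene px [[314.3 147.9]]
B_b [0.4386 0.2415 0.02  ] scene px [[350. 264.]]
B_c [ 0.4407 -0.0158  0.02  ] scene px [[384.4 190.8]]
B_d [0.55  0.115 0.02 ] scene px [[323.5 211.6]]
```

View pics/chk.png

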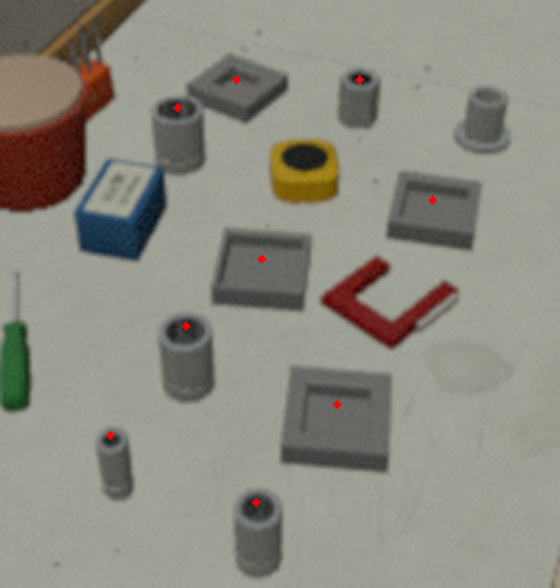

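```bash
python3 go.py .4484 .3656 .1 -;python3 go.py .4484 .3656 .036 -
```

```text
t 0.3 yaw 2.897 shift [-0.3464 -0.1864  0.1331] turn -0.0 q6 -0.08 grasp [0.1575 0.6305 0.233 ]
t 0.3 yaw 2.897 shift [-0.3464 -0.1864  0.1971] turn -0.0 q6 -0.08 grasp [0.1575 0.6305 0.233 ]
```

The manual's scale: shifts go in units of 20 mm and turns go in units of 0.2 rad. Converting my numbers, -0.346 m is -17.3, -0.32 m is -16.

creep_tool --segments '[-2, -1, 0.75, 0, -4, -2.15, 1.5, 0, -6, -3.25, 2.25, 0, -8, -4.35, 3, 0, -10, -5.4, 3.75, 0, -12, -6.5, 4.5, 0, -14, -7.55, 5.25, 0, -16, -8.6, 6, 0, -17.3, -9.3, 6.65, 0, -17.3, -9.3, 6.65, 0, -17.3, -9.3, 6.65, 0, -17.3, -9.3, 6.65, 0]' --finger_gap 0.09 --clamp_n 20

```text
t: 1.5
ee_pos: [0.4478, 0.367, 0.2724]
tcp_rot: [3.141, 0.0, 2.898]
force: [-0.6, 0.5, 0.3]
opening: 0.0902
gripper_force: 0.0
```

```bash
python3 go.py .4484 .3656 .036 -
python3 - <<'E'
from h import *
cv2.imwrite('pics/w1.png',viewer.snapshot('wrist')['image'])
E
```

```text
t 1.5 yaw 2.898 shift [-0.001  -0.0013  0.0651] turn -0.0 q6 -0.73 grasp [0.4478 0.367  0.1011]
```

View pics/w1.png

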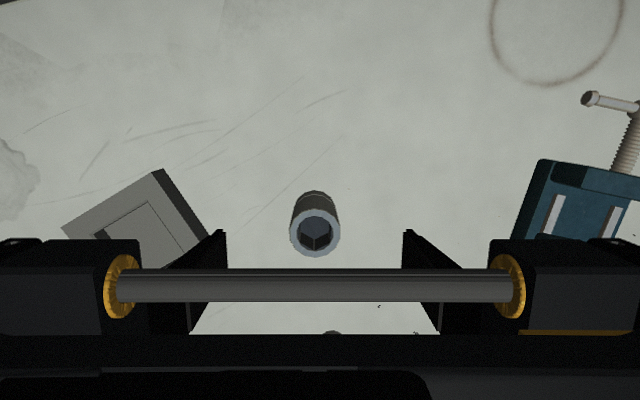

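The wrist view shows socket b centred between the fingertips (bore at (314,234), tips at columns 222 and 406). Descend and grip.

creep_tool --segments '[-0.05, -0.05, 1.5, 0, -0.05, -0.05, 2.75, 0, -0.05, -0.05, 3.25, 0, -0.05, -0.05, 3.25, 0, -0.05, -0.05, 3.25, 0]'

```text
t: 2.05
ee_pos: [0.4489, 0.3659, 0.2079]
tcp_rot: [3.14, 0.001, 2.898]
force: [-0.0, 0.0, 0.4]
opening: 0.09
gripper_force: 0.0
```

creep_tool --segments '[0, 0, 0, 0, 0, 0, 0, 0, 0, 0, 0, 0, 0, 0, 0, 0, 0, 0, 0, 0, 0, 0, 0, 0, 0, 0, 0, 0, 0, 0, 0, 0]' --finger_gap 0.0 --clamp_n 25

```text
t: 2.85
ee_pos: [0.4489, 0.3652, 0.2068]
tcp_rot: [3.141, 0.0, 2.897]
force: [-0.2, 1.6, 0.3]
opening: 0.0316
gripper_force: 0.5
```

```bash
python3 go.py .4386 .2415 .136 -
```

```text
t 2.85 yaw 2.897 shift [-0.02   -0.1224 -0.1006] turn -0.0 q6 -0.74 grasp [0.4489 0.3652 0.0355]
```

creep_tool --segments '[0, 0, 0, 0, 0, 0, 0, 0, 0, 0, 0, 0, 0, 0, -1, 0, 0, 0, -3, 0, -0.2, -1.5, -3, 0, -0.5, -3.5, -3, 0, -0.8, -5.25, -3, 0, -1, -6.1, -3, 0, -1, -6.1, -3, 0, -1, -6.1, -3, 0, -1, -6.1, -3, 0]'

```text
t: 4.05
ee_pos: [0.4388, 0.2425, 0.2667]
tcp_rot: [3.141, -0.0, 2.897]
force: [-0.1, 0.1, -1.1]
opening: 0.0303
gripper_force: 25.0
```

```bash
python3 go.py .4386 .2415 .0425 -
```

```text
t 4.05 yaw 2.897 shift [-0.0001 -0.001   0.0529] turn -0.0 q6 -0.93 grasp [0.4388 0.2425 0.0954]
```

creep_tool --segments '[0, -0.05, 1, 0, 0, -0.05, 2, 0, 0, -0.05, 2.5, 0, 0, -0.05, 2.65, 0, 0, -0.05, 2.65, 0, 0, -0.05, 2.65, 0, 0, -0.05, 2.65, 0]'

```text
t: 4.75
ee_pos: [0.4389, 0.2412, 0.2145]
tcp_rot: [3.141, 0.001, 2.897]
force: [0.4, -0.6, -1.1]
opening: 0.0308
gripper_force: 25.0
```

```bash
python3 go.py .4386 .2415 .0415 -
```

```text
t 4.75 yaw 2.897 shift [0.0003 0.0002 0.0017] turn -0.0 q6 -0.93 grasp [0.4389 0.2412 0.0432]
```

Scaled: 0.0015 m is 0.075.

creep_tool --segments '[0, 0, 0.075, 0, 0, 0, 0.075, 0, 0, 0, 0.075, 0]'

```text
t: 5.05
ee_pos: [0.4388, 0.241, 0.2128]
tcp_rot: [3.141, 0.001, 2.897]
force: [0.2, 0.3, -1.0]
opening: 0.0302
gripper_force: 25.0
```

creep_tool --segments '[0, 0, 0, 0, 0, 0, 0, 0, 0, 0, 0, 0, 0, 0, 0, 0, 0, 0, 0, 0, 0, 0, 0, 0, 0, 0, -1.5, 0, 0, 0, -3.5, 0, 0, 0, -5, 0, 0, 0, -5, 0, 0, 0, -5, 0]' --finger_gap 0.09

```text
t: 6.15
ee_pos: [0.4386, 0.2409, 0.3128]
tcp_rot: [3.141, 0.001, 2.897]
force: [-0.5, 0.2, -0.2]
opening: 0.09
gripper_force: 0.0
```

```bash
python3 go.py .5557 .2467 .11 -; python3 go.py .5557 .2467 .038 -
python3 - <<'E'
from h import *
cv2.imwrite('pics/w2.png',viewer.snapshot('wrist')['image'])
E
```

```text
t 6.15 yaw 2.897 shift [-0.1122  0.0339  0.0317] turn -0.0 q6 -0.93 grasp [0.4386 0.2409 0.1415]
t 6.15 yaw 2.897 shift [-0.1121  0.0339  0.1037] turn -0.0 q6 -0.93 grasp [0.4386 0.2409 0.1415]
```

View pics/w2.png

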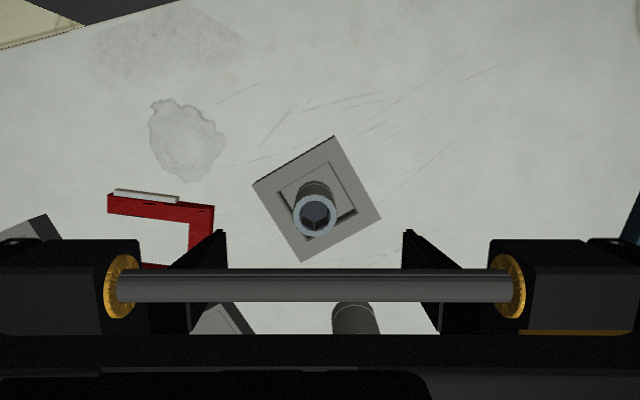

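Socket b stands in its pocket (bore at (315,213), pocket around it). Next c.

Scaled: -0.112 m is -5.6, 0.103 m is 5.15.

creep_tool --segments '[-2, 0.6, 0, 0, -4, 1.2, 0, 0, -5.6, 1.7, 1, 0, -5.6, 1.7, 2.5, 0, -5.6, 1.7, 4, 0, -5.6, 1.7, 5, 0, -5.6, 1.7, 5.15, 0, -5.6, 1.7, 5.15, 0, -5.6, 1.7, 5.15, 0]'

```text
t: 7.1
ee_pos: [0.5557, 0.2469, 0.2099]
tcp_rot: [3.141, 0.001, 2.897]
force: [-1.0, 0.2, 0.0]
opening: 0.0902
gripper_force: 0.0
```

```bash
python3 go.py .5557 .2467 .038 -
```

```text
t 7.1 yaw 2.897 shift [-0.0001 -0.0002  0.0006] turn -0.0 q6 -1.0 grasp [0.5557 0.2469 0.0386]
```

creep_tool --segments '[0, 0, 0, 0, 0, 0, 0, 0, 0, 0, 0, 0, 0, 0, 0, 0, 0, 0, 0, 0, 0, 0, 0, 0, 0, 0, 0, 0, 0, 0, 0, 0, 0, 0, 0, 0, 0, 0, 0, 0]' --finger_gap 0.0 --clamp_n 25

```text
t: 8.1
ee_pos: [0.5554, 0.2468, 0.2093]
tcp_rot: [3.141, 0.0, 2.897]
force: [-0.3, 1.3, -0.2]
opening: 0.0394
gripper_force: 25.0
```

```bash
python3 go.py .4407 -.0158 .12 -
```

```text
t 8.1 yaw 2.897 shift [ 0.0476 -0.2826 -0.0821] turn -0.0 q6 -1.0 grasp [0.5554 0.2468 0.038 ]
```

Scaled: -0.283 m is -14.15, -0.26 m is -13.

creep_tool --segments '[0, 0, -1.5, 0, 0, 0, -3.5, 0, 0.1, -1, -4, 0, 0.5, -3, -4, 0, 0.9, -5, -4, 0, 1.25, -7, -4, 0, 1.6, -9, -4, 0, 1.9, -11, -4, 0, 2.2, -13, -4, 0, 2.4, -14.15, -4, 0, 2.4, -14.15, -4, 0, 2.4, -14.15, -4, 0]'

```text
t: 9.3
ee_pos: [0.44, -0.0164, 0.289]
tcp_rot: [3.141, -0.0, 2.895]
force: [-0.2, 1.1, -0.8]
opening: 0.0394
gripper_force: 25.0
```

```bash
python3 go.py .4407 -.0158 .044 -
```

```text
t 9.3 yaw 2.895 shift [-0.0006  0.0007  0.0737] turn -0.0 q6 -1.48 grasp [ 0.44   -0.0164  0.1177]
```

creep_tool --segments '[0, 0, 1.5, 0, 0, 0, 3, 0, 0, 0, 3.5, 0, 0, 0, 3.675, 0, 0, 0, 3.675, 0, 0, 0, 3.675, 0, 0, 0, 3.675, 0]'

```text
t: 10.0
ee_pos: [0.4408, -0.0159, 0.2165]
tcp_rot: [3.141, 0.002, 2.897]
force: [-0.1, 0.3, -1.1]
opening: 0.0397
gripper_force: 25.0
```

creep_tool --segments '[0, 0, 0, 0, 0, 0, 0, 0, 0, 0, 0, 0, 0, 0, 0, 0, 0, 0, 0, 0, 0, 0, 0, 0, 0, 0, -1.5, 0, 0, 0, -3.5, 0, 0, 0, -5, 0, 0, 0, -5, 0, 0, 0, -5, 0]' --finger_gap 0.095

```text
t: 11.1
ee_pos: [0.4403, -0.0162, 0.3163]
tcp_rot: [3.141, 0.002, 2.897]
force: [0.1, -0.1, -0.8]
opening: 0.0949
gripper_force: 0.0
```

```bash
python3 go.py .6876 -.0055 .14 0.594; python3 go.py .6876 -.0055 .04 0.594
python3 - <<'E'
from h import *
cv2.imwrite('pics/w3.png',viewer.snapshot('wrist')['image'])
E
```

```text
t 11.1 yaw 2.897 shift [-0.2373  0.0703  0.0054] turn -0.839 q6 -1.48 grasp [ 0.4403 -0.0162  0.145 ]
t 11.1 yaw 2.897 shift [-0.2371  0.0703  0.1054] turn -0.839 q6 -1.48 grasp [ 0.4403 -0.0162  0.145 ]
```

View pics/w3.png

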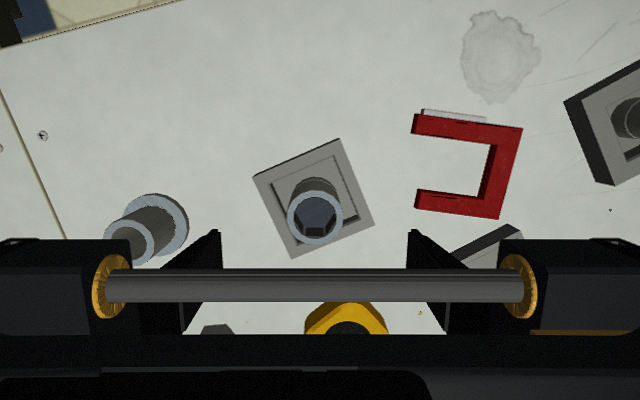

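c stands in its pocket (bore at (315,217)). Now d, turning to keep the gripper body clear of the bucket.

Scaled: -0.2 m is -10, -0.237 m is -11.85, -0.839 rad is -4.195.

creep_tool --segments '[-2, 0.6, 0, -0.7, -4, 1.2, 0, -1.4, -6, 1.8, 0, -2.1, -8, 2.35, 0, -2.8, -10, 3, 0, -3.5, -11.85, 3.5, 0, -4.195, -11.85, 3.5, 0, -4.195, -11.85, 3.5, 0, -4.195, -11.85, 3.5, 0, -4.195]'

```text
t: 12.05
ee_pos: [0.6859, -0.0057, 0.314]
tcp_rot: [3.139, -0.003, -2.548]
force: [0.3, -0.2, -1.0]
opening: 0.0956
gripper_force: 0.0
```

```bash
python3 go.py .6876 -.0055 .04 0.594
python3 - <<'E'
from h import *
cv2.imwrite('pics/w4.png',viewer.snapshot('wrist')['image'])
E
```

```text
t 12.05 yaw -2.548 shift [-0.0018 -0.001   0.1027] turn -0.001 q6 -2.25 grasp [ 0.6859 -0.0057  0.1427]
```

View pics/w4.png

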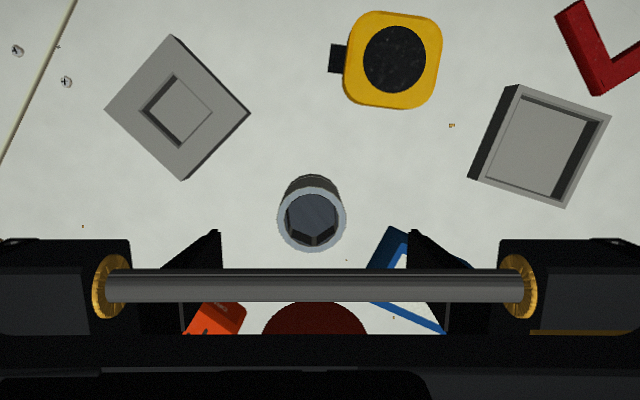

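```bash
python3 - <<'E'
from h import *
d=viewer.snapshot('top'); Rr=lambda p:(np.array(p,float)+.5)/4-.5+[290,120]
c=Rr([(153,38),(163,128),(38,143),(24,58)])
s=env.sense(); yaw=s['tcp_rot'][2]; g=np.array(s['ee_pos'][:2])
X=np.array([np.cos(yaw),np.sin(yaw)]);Y=np.array([np.sin(yaw),-np.cos(yaw)])
for z in (.03,.045):
    w=back(d,c,z)[:,:2]; print(z,w.round(3).tolist(),'tool xy',((w-g)@np.c_[X,Y]).round(3).tolist())
for th in (0,.2,.4,.6,.8,1.0):
    Yt=np.array([np.sin(th),-np.cos(th)]);Xt=np.array([np.cos(th),np.sin(th)])
    print(th,((w-g)@np.c_[Xt,Yt])[:2].round(3).tolist())
E
```

```text
0.03 [[0.726, 0.068], [0.668, 0.063], [0.66, 0.139], [0.714, 0.147]] tool xy [[-0.074, 0.039], [-0.024, 0.067], [-0.059, 0.134], [-0.109, 0.111]]
0.045 [[0.72, 0.069], [0.664, 0.064], [0.655, 0.138], [0.709, 0.146]] tool xy [[-0.07, 0.043], [-0.021, 0.07], [-0.055, 0.136], [-0.104, 0.113]]
0 [[0.034, -0.074], [-0.022, -0.07]]
0.2 [[0.048, -0.066], [-0.008, -0.073]]
0.4 [[0.06, -0.055], [0.007, -0.073]]
0.6 [[0.07, -0.042], [0.021, -0.07]]
0.8 [[0.077, -0.027], [0.035, -0.065]]
1.0 [[0.081, -0.012], [0.047, -0.057]]
```

The blue box's nearest corner lies 67 mm along the closing line and 14 mm clear of the pad width. An 80 mm opening passes beside it.

creep_tool --segments '[-0.1, -0.05, 0, 0, -0.1, -0.05, 1.5, 0, -0.1, -0.05, 3, 0, -0.1, -0.05, 4.25, 0, -0.1, -0.05, 5, 0, -0.1, -0.05, 5.1, 0, -0.1, -0.05, 5.1, 0, -0.1, -0.05, 5.1, 0]' --finger_gap 0.08

```text
t: 12.95
ee_pos: [0.6901, -0.0055, 0.2158]
tcp_rot: [-3.14, 0.002, -2.547]
force: [-0.4, 0.6, -0.9]
opening: 0.0799
gripper_force: 0.0
```

```bash
python3 go.py .6876 -.0055 .04 -
```

```text
t 12.95 yaw -2.547 shift [0.0021 0.0014 0.0045] turn -0.0 q6 -2.25 grasp [ 0.6901 -0.0055  0.0445]
```

creep_tool --segments '[0, 0, 0, 0, 0, 0, 0, 0, 0, 0, 0, 0, 0, 0, 0, 0, 0, 0, 0, 0, 0, 0, 0, 0, 0, 0, 0, 0, 0, 0, 0, 0]' --finger_gap 0.0 --clamp_n 30

```text
t: 13.75
ee_pos: [0.6893, -0.0054, 0.2139]
tcp_rot: [3.141, -0.0, -2.547]
force: [-0.2, -0.0, 2.3]
opening: 0.0487
gripper_force: 30.0
```

```bash
python3 go.py .55 .115 .14 -0.245
```

```text
t 13.75 yaw -2.547 shift [ 0.0481  0.1778 -0.0974] turn 0.839 q6 -2.25 grasp [ 0.6893 -0.0054  0.0426]
```

creep_tool --segments '[0, 0, -1.5, 0, 0, 0, -3.5, 0, 0, 0, -4.5, 0, 0.5, 1.75, -4.5, 0, 1, 3.75, -4.5, 0, 1.5, 5.75, -4.5, 0, 2, 7.5, -4.5, 0, 2.4, 8.9, -4.5, 0, 2.4, 8.9, -4.5, 0, 2.4, 8.9, -4.5, 0, 2.4, 8.9, -4.5, 0]'

```text
t: 14.85
ee_pos: [0.5504, 0.1147, 0.3036]
tcp_rot: [-3.141, -0.0, -2.548]
force: [0.3, -0.0, -3.5]
opening: 0.0484
gripper_force: 30.0
```

```bash
python3 go.py .55 .115 .0495 -
```

```text
t 14.85 yaw -2.548 shift [0.0002 0.0005 0.0828] turn -0.0 q6 -2.05 grasp [0.5504 0.1147 0.1323]
```

Scaled: 0.083 m is 4.15, 0.078 m is 3.9.

creep_tool --segments '[0, 0, 1.5, 0, 0, 0, 3, 0, 0, 0, 3.9, 0, 0, 0, 4.15, 0, 0, 0, 4.15, 0, 0, 0, 4.15, 0, 0, 0, 4.15, 0]'

```text
t: 15.55
ee_pos: [0.5505, 0.1149, 0.2212]
tcp_rot: [-3.141, 0.001, -2.548]
force: [-0.8, -0.7, -3.4]
opening: 0.0487
gripper_force: 30.0
```

creep_tool --segments '[0, 0, 0, 0, 0, 0, 0, 0, 0, 0, 0, 0, 0, 0, 0, 0, 0, 0, 0, 0, 0, 0, 0, 0, 0, 0, -1.5, 0, 0, 0, -3.5, 0, 0, 0, -5, 0, 0, 0, -5, 0, 0, 0, -5, 0]' --finger_gap 0.09

```text
t: 16.65
ee_pos: [0.55, 0.1152, 0.3216]
tcp_rot: [-3.141, 0.002, -2.547]
force: [-0.5, -0.5, -0.2]
opening: 0.09
gripper_force: 0.0
```

```bash
python3 go.py .5582 .3531 .11 -0.245; python3 go.py .5582 .3531 .036 -0.245
python3 - <<'E'
from h import *
cv2.imwrite('pics/w5.png',viewer.snapshot('wrist')['image'])
E
```

```text
t 16.65 yaw -2.547 shift [-0.1399  0.1926  0.0403] turn 0.839 q6 -2.05 grasp [0.55   0.1152 0.1503]
t 16.65 yaw -2.547 shift [-0.1398  0.1926  0.1143] turn 0.839 q6 -2.05 grasp [0.55   0.1152 0.1503]
```

View pics/w5.png

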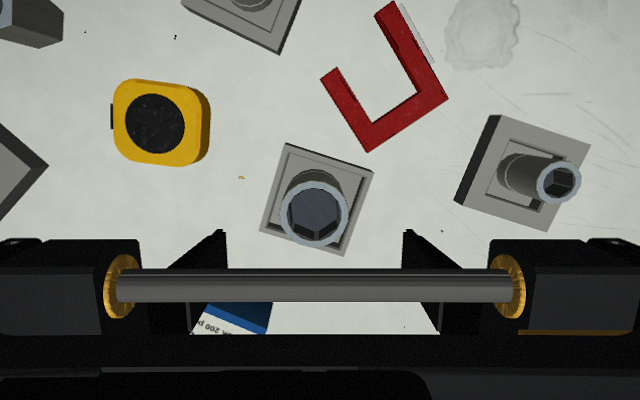

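d is in its pocket (bore at (314,213)). Last one: a.

Scaled: 0.193 m is 9.65, 0.16 m is 8, 0.839 rad is 4.195.

creep_tool --segments '[-1.2, 1.6, 0, 0.7, -2.4, 3.2, 0, 1.4, -3.6, 4.8, 0, 2.1, -4.8, 6.4, 0, 2.8, -6, 8, 0, 3.5, -7, 9.65, 0, 4.195, -7, 9.65, 1.5, 4.195, -7, 9.65, 3, 4.195, -7, 9.65, 3, 4.195, -7, 9.65, 3, 4.195]'

```text
t: 17.7
ee_pos: [0.5572, 0.3531, 0.2585]
tcp_rot: [-3.139, -0.003, 2.897]
force: [0.0, -0.5, 0.1]
opening: 0.09
gripper_force: 0.0
```

```bash
python3 go.py .5582 .3531 .036 -
```

```text
t 17.7 yaw 2.897 shift [-0.0011  0.0004  0.0512] turn -0.0 q6 -0.84 grasp [0.5572 0.3531 0.0872]
```

Scaled: 0.051 m is 2.55, 0.05 m is 2.5.

creep_tool --segments '[-0.05, 0, 1.25, 0, -0.05, 0, 2.25, 0, -0.05, 0, 2.5, 0, -0.05, 0, 2.55, 0, -0.05, 0, 2.55, 0, -0.05, 0, 2.55, 0]'

```text
t: 18.3
ee_pos: [0.5595, 0.3535, 0.2116]
tcp_rot: [3.14, 0.002, 2.897]
force: [0.2, -0.4, -0.4]
opening: 0.0899
gripper_force: 0.0
```

creep_tool --segments '[0, 0, 0, 0, 0, 0, 0, 0, 0, 0, 0, 0, 0, 0, 0, 0, 0, 0, 0, 0, 0, 0, 0, 0, 0, 0, 0, 0, 0, 0, 0, 0, 0, 0, 0, 0, 0, 0, 0, 0, 0, 0, 0, 0, 0, 0, 0, 0, 0, 0, 0, 0]' --finger_gap 0.0 --clamp_n 20

```text
t: 19.6
ee_pos: [0.5589, 0.3533, 0.2098]
tcp_rot: [3.141, 0.0, 2.897]
force: [0.6, -0.2, 0.2]
opening: 0.0212
gripper_force: 20.0
```

```bash
python3 go.py .6824 -.1307 .126 -
```

```text
t 19.6 yaw 2.897 shift [-0.2372 -0.4396 -0.0876] turn -0.0 q6 -0.84 grasp [0.5589 0.3533 0.0385]
```

Scaled: -0.2 m is -10, -0.1 m is -5.

creep_tool --segments '[0, 0, -2, 0, 0, 0, -4, 0, 0, 0, -5, 0, -1, -1.8, -5, 0, -2, -3.65, -5, 0, -3, -5.5, -5, 0, -4, -7.35, -5, 0, -5, -9.2, -5, 0, -6, -11, -5, 0, -7, -12.85, -5, 0, -8, -14.7, -5, 0, -9, -16.5, -5, 0, -10, -18.35, -5, 0, -11, -20.2, -5, 0, -11.85, -22, -5, 0, -11.85, -22, -5, 0, -11.85, -22, -5, 0, -11.85, -22, -5, 0]'

```text
t: 21.4
ee_pos: [0.6819, -0.1303, 0.3093]
tcp_rot: [3.141, -0.001, 2.897]
force: [-0.2, 0.5, -1.1]
opening: 0.0215
gripper_force: 20.0
```

```bash
python3 go.py .6824 -.1307 .0455 -
```

```text
t 21.4 yaw 2.897 shift [-0.0007 -0.0003  0.0925] turn -0.0 q6 -1.59 grasp [ 0.6819 -0.1303  0.138 ]
```

Scaled: 0.06 m is 3, 0.0925 m is 4.625.

creep_tool --segments '[0, 0, 1.5, 0, 0, 0, 3, 0, 0, 0, 4.25, 0, 0, 0, 4.625, 0, 0, 0, 4.625, 0, 0, 0, 4.625, 0, 0, 0, 4.625, 0]'

```text
t: 22.1
ee_pos: [0.6824, -0.1305, 0.2182]
tcp_rot: [-3.142, 0.001, 2.898]
force: [-0.6, -0.2, -1.2]
opening: 0.022
gripper_force: 20.0
```

creep_tool --segments '[0, 0, 0, 0, 0, 0, 0, 0, 0, 0, 0, 0, 0, 0, 0, 0, 0, 0, 0, 0, 0, 0, 0, 0, 0, 0, -1.5, 0, 0, 0, -3.5, 0, 0, 0, -5.5, 0, 0, 0, -7.5, 0, 0, 0, -7.5, 0, 2, 2, -7.5, 0, 4, 4, -7.5, 0, 6, 6, -7.5, 0, 8, 8, -7.5, 0, 10, 10, -7.5, 0, 12, 12, -7.5, 0, 14, 14, -7.5, 0, 14, 14, -7.5, 0, 14, 14, -7.5, 0]' --finger_gap 0.06

```text
t: 24.1
ee_pos: [0.4757, 0.2118, 0.3666]
tcp_rot: [3.141, -0.002, 2.903]
force: [0.6, -0.4, -0.1]
opening: 0.0602
gripper_force: 0.0
```

```bash
python3 - <<'E'
from h import *
cv2.imwrite('pics/s9.png',cv2.resize(viewer.snapshot('scene')['image'][120:330,230:430],None,fx=2.8,fy=2.8,interpolation=cv2.INTER_CUBIC))
cv2.imwrite('pics/t9.png',viewer.snapshot('top')['image'])
E
```

```text
(no output)
```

View pics/s9.png

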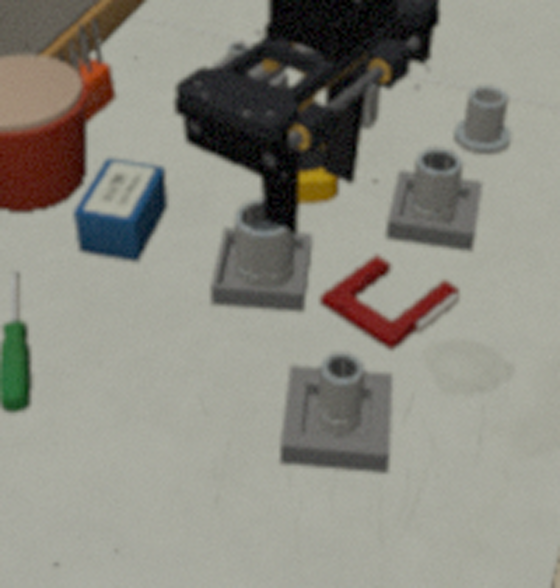

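View pics/t9.png

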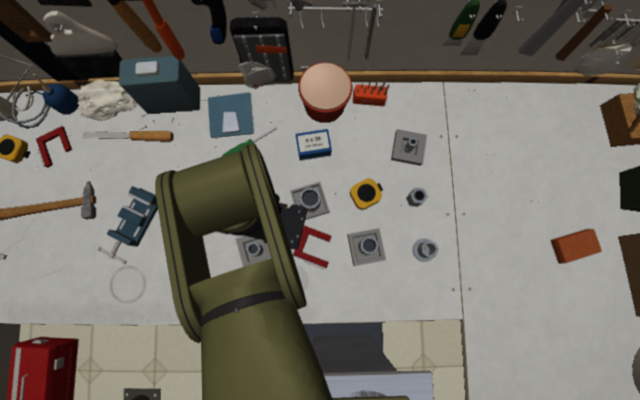

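```bash
python3 - <<'E'
from h import *
import json
im=cv2.imread('pics/t9.png'); d=viewer.snapshot('top'); P=json.load(open('P.json'))
t=[]
for k,h in zip('abcd',(.06,.062,.064,.066)):
    b=P['B_'+k]; u=proj(d,[b[0],b[1],h])[0]; o=np.round(u).astype(int)-20
    c=cv2.resize(im[o[1]:o[1]+40,o[0]:o[0]+40],None,fx=7,fy=7,interpolation=cv2.INTER_CUBIC)
    cv2.circle(c,tuple(np.round((u-o+.5)*7-.5).astype(int)),2,(0,0,255),-1); t.append(c)
cv2.imwrite('pics/f.png',np.vstack([np.hstack(t[:2]),np.hstack(t[2:])])); print(env.sense()['force'])
E
```

```text
[ 0.41299271  1.01686426 -0.98748532]
```

View pics/f.png

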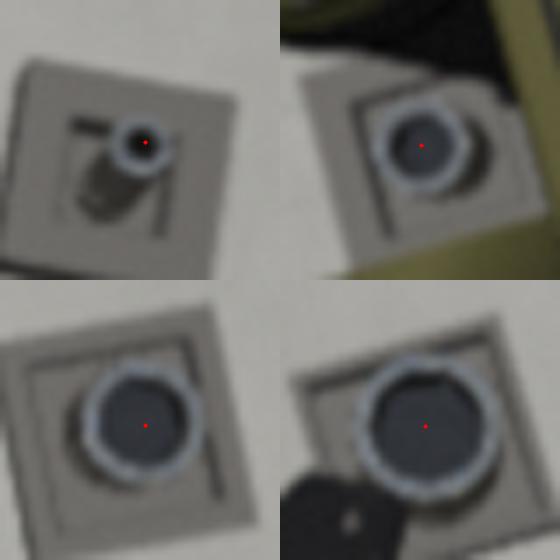

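All four bores coincide with the predicted points above the pocket centres, to within about a pixel. The nut and bush are unmoved, so I'm handing in.

```bash
python3 -c "
from bench import finish_job; print(finish_job())"
```

```text
the job is handed in; nothing more can be done
None
```

The job is handed in after about 24 s of robot time: in the last pictures all four sockets stand upright and released in their matching pockets, and the coupling nut and flanged bush look unmoved; no verdict was returned.

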